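# Load a cell into a spring-contact charger

## Robot

A 6-joint arm with a two-finger parallel gripper is mounted at the origin on the work surface. World frame = base frame: x ahead of the robot, y to its left, z up, the work surface at z = 0. Lengths are in mm, angles in degrees, forces in N, time in s.
With the tool pointing down it reaches from about 300 to 850 mm from the base axis. Payload 4.2 kg.
Tool frame: the origin (TCP) lies between the finger pads; the fingertips stand 22 mm ahead of it and the grasp point (between the pads) lies 3 mm ahead of it; z points along the fingers, y is the direction in which the jaws open and shut (so a half turn about z gives the same grasp; the last joint's range is limited). The gripper opens to 91 mm and grips with 3 to 60 N. Pads are 32 mm wide; open, the fingers measure 118 mm over their backs; the gripper's body (76 mm by 178 mm) begins 60 mm behind the grasp point.
Start: joints at [72.651, 18.312, 89.639, -0, 72.044, -1.146], TCP at [160.453, 552.174, 235.976] pointing down, gripper open.
Joint ranges: [-177.97, 177.97], [-48.28, 115.42], [12.27, 149.76], [-77.06, 257.06], [2.81, 150.46], [-146.56, 146.56]. Speed limits (degrees/s): [147.25, 147.25, 180, 180, 180, 180].

## Interface

Orientations are given as [roll, pitch, yaw] about the fixed x, y, z axes, in that order (R = Rz(yaw) Ry(pitch) Rx(roll)).
In Python, from workcell import * gives the robot as it stands.
- The arm moves only by the shell command python3 -m jog 'ROWS' [OPENING] [FORCE]. ROWS is text: rows parted by semicolons, each of 6 numbers parted by spaces: the shift along the tool's x, y, z in units of 0.5 m (1.0 is 0.5 m), then the turn, a rotation vector about the tool's x, y, z in units of pi/2 rad (1.0 is pi/2 rad). A call has 1 to 20 rows; each row is the pose to reach, as a shift and turn from the pose measured when the call began, along the tool's axes at that moment; what a row does not reach only later rows make up. A row lasts 1/12 s, in which the tool goes at most 41.7 mm and 7.16 degrees, less where a joint would pass 70% of its speed; a pose out of reach is approached as far as the arm can. A call with a number of a shift or a turn outside -1 to 1 is refused whole. A call with a gripper value outside its range is refused whole. OPENING is the opening, from -1 (shut) to 1 (fully open), set as the call begins (- or left out, the last holds). The fingers move at their own pace and stop on an object; FORCE is the grip in N (left out, the last holds). Time passes only in rows, so rows that repeat a pose let the fingers close. It gives the time, the measured TCP pose, the force and the opening at its end, in the units of the state.
- state(): the state, without advancing time (a new reading comes with each control period).
- grab_frame(name): name is "side" or "top" or "wrist"; returns the picture (480x640x3 uint8, red, green, blue); there is no depth.
- calibration(name): a dict with "mtx" (3x3 intrinsics, pixels), "distortion" ([k1, k2, p1, p2, k3] as OpenCV has them; the pictures are not rectified), "rvec" (rotation vector, rad) and "tvec" (3), from world to camera coordinates, as OpenCV has them. Camera axes: x right, y down, z forward; pixel columns grow to the right and rows downward; lengths in mm; the calibration is good to about 2 mm. A picture is of the moment at which its call begins: read the wrist's pose just before it. calibration takes no time and is no camera call; for the wrist camera it gives the pose at the moment of the call.
- job_done(): hands the job in, once; it reports no verdict.
Trained networks look in the newest picture that a camera, given by its name, has taken for a name from the list of things; names that differ only in an ending like _2 or _b are one class to them, and where a whole thing is asked for, a point or a joint stands for the part that bears it (a point fixed in the world has none). Each returns a list of dicts, best first, with "confidence" (0 to 1); they miss things now and then, are a little off and sometimes report something else, mostly with a low value. They report only what shows in the picture. A call takes as long as a camera call. They do not tell look-alikes from the thing itself.
- spot_in(query, camera): "rect" ([left, top, right, bottom] in pixels, round what is visible of it).
- tip_of(query, camera): "location" ([column, row] in pixels: a listed point, or the origin of a listed thing).
The state is a dict: "time_s": time; "qpos": joint angles; "qvel": joint speeds; "effort": joint torques, N m; "ee_pos": TCP position; "ee_rot": TCP orientation; "force": force on the tool from outside, world axes, zero at the start; "torque": the same for the moment, N m; "gripper_width": finger opening in mm.
Only numpy, scipy, OpenCV 4.12 (cv2) and the standard library are available. Lean on these libraries where they do the work, as an engineer would, in place of code of your own. Each camera call takes 0.05 s, during which the arm holds its last target. There are 200 camera calls.

## Task

Put the green rechargeable cell into the charger for charging: press its flat end gently against the coil spring contact with the brass-nub end held up, until the nub end can drop in behind the brass contact, then let it down so that the cell lies flat on the bay floor, and let go of it. Leave the grey spent cell and everything else where it is.

Things in the scene. Friction and masses are not known exactly. Their poses are not given: they have to be found in the camera images.
- cell_mid (a point): Centre of the green cell: rigid cylinder 32 mm across, 70 mm long overall (can 67.5 mm, then a brass nub 12 mm across standing out 2.5 mm), about 140 g, on its side on a wooden rest, centre 26 mm above the table. Its x axis runs along the cell to the nub (plus) end, which has a white band; the flat end has a steel band. The fixed rest under it is 60 mm long, 24 mm wide, 12 mm high.
- cell_plus (a point): Tip of the green cell's brass nub, on its axis, 35 mm from the centre.
- charger: Charger, fixed: black case 200 x 80 x 20 mm; origin on the table under its centre, z up, x along the bay from the spring end to the brass contact end (green bar on the case). The grey bay tray on it is set up to 10 mm either way along x from nominal: no reading tells it. It does not slide. Forces of the cell (or gripper) on the charger adding up to over 25 N, spring included, damage it.
- bay (a point): Nominal centre of the bay floor, 28 mm above the table (a seated cell's axis is at 44 mm, along the charger's x, y = 0); the true tray may be up to 10 mm off along x. Open from above. Guide rails 10 mm high, 36 mm apart, stand beside the cell only near its ends (22 to 34 mm either side of the centre); between them the floor is open for fingers.
- plus_nominal (a point): Nominal top middle of the fixed brass contact plate's bay face, 35 mm from the bay centre along +x; true place up to 10 mm off along x, with the tray. The plate is 6 mm thick, 34 mm wide and stands 15 mm above the bay floor; a low red strip lies behind it.
- spring_nominal (a point): Nominal middle of the coil spring contact's steel plate at rest, 61 mm from the brass plate, off along x with the tray. The plate, 26 mm wide, stands 2 to 46 mm above the bay floor and slides only along -x (its face and the brass are slick): 2.5 N to start, 6 N at 9 mm (what the seated cell needs), 8.5 N at the hard stop at 15 mm. A grey block 44 mm high starts 26 mm behind it.
- spent_mid (a point): Centre of the grey spent cell, same size and shape as the green one, on the other rest. Leave alone.
- soap: Amber pump dispenser, 68 mm across, 177 mm tall; origin under its centre. Leave alone.
- mug: Green mug, 76 mm across, 90 mm tall; origin under its centre. Leave alone.
- adapter: White plug adapter, 45 x 45 x 32 mm; origin under its centre. Leave alone.
- headtorch: Black head torch, 45 x 65 x 50 mm; origin under its centre. Leave alone.
- driver: Red-handled screwdriver lying down, 160 mm long; origin under it. Leave alone.
- frame: Clear picture stand, 160 mm wide, 126 mm tall; origin under its centre. Leave alone.
Things that resemble listed ones, but are neither listed nor needed, are in the scene too. Of the things shaped like the part that bears cell_mid, the green one is meant.

How it is judged:
By the outcome, as a careful person would: the job done as asked, in the order asked, and still so for the second after the job is handed in, with the robot touching nothing.
It also fails if it takes over 58 s, if anything falls off the work surface, if the arm or the gripper's body presses on something with over 40 N, if the wrist force passes 120 N, or if a joint passes its speed limit or range.

## Working session

There is one attempt and no reset: what is moved stays moved. The work goes in short steps, Python scripts to look and compute and a shell command to move; the robot and the scene stay as the last step left them, time stands still between calls to the robot, and variables do not carry over. Pictures are saved under pics/ and viewed, about 8 in all and at most 12, crops included, and the job is handed in when it is done.

```bash
ls; mkdir -p pics
cat > h.py <<'E'
from workcell import *
import numpy as np, cv2
from scipy.spatial.transform import Rotation as R
def cal(n):
    c=calibration(n); return [np.array(c[k],float) for k in("mtx","distortion","rvec","tvec")]
def ray(c,p):
    K,d,r,t=c; u=cv2.undistortPoints(np.array([[p]],float),K,d)[0,0]
    M=cv2.Rodrigues(r)[0]; return -M.T@t.ravel(), M.T@np.array([u[0],u[1],1])
def onz(c,p,z):
    o,v=ray(c,p); return o+v*(z-o[2])/v[2]
def proj(c,P):
    K,d,r,t=c; return cv2.projectPoints(np.array(P,float).reshape(-1,3),r,t,K,d)[0][:,0]
E
python3 - <<'E'
from h import *
print(state())
Z=dict(cell_mid=26,cell_plus=26,charger=0,bay=28,plus_nominal=43,spring_nominal=52,spent_mid=26)
for n in("top","side"):
    im=grab_frame(n); cv2.imwrite(f"pics/{n}0.png",im[...,::-1]); c=cal(n)
    print(n,ray(c,(320,240)))
    for q in Z:
        for h in tip_of(q,n)[:3]:
            print(q,np.round(h["location"]),round(h["confidence"],2),onz(c,h["location"],Z[q]).round(1))
E
```

```text
pics
{'time_s': 0.0, 'qpos': array([ 7.26505873e+01,  1.83530288e+01,  8.97073627e+01, -1.01455083e-03,
        7.20449383e+01, -1.14659978e+00]), 'qvel': array([ 0.0571007 ,  0.02055981,  0.03802178,  0.039752  , -0.01364793,
        0.03357774]), 'effort': array([ 3.07047176e-04, -4.12474823e+01, -2.31969613e+01,  7.27560022e-02,
        4.59435058e-02, -1.40871184e-04]), 'ee_pos': array([160.31509156, 551.70061446, 235.09986831]), 'ee_rot': array([-1.79894672e+02, -1.14334040e-03,  1.63797500e+02]), 'force': array([-0.38566624,  0.49348181, -0.02505859]), 'torque': array([-0.03932654, -0.00809662, -0.06879111]), 'gripper_width': 91.05227916148706}
top (array([ 377.17140648,   35.74790756, 1163.87262016]), array([ 0.20599029, -0.00591479, -0.97864321]))
cell_mid [302. 287.] 0.73 [507.4  82.3  26. ]
cell_mid [270. 239.] 0.54 [630.7 148.6  26. ]
cell_plus [290. 294.] 0.87 [493.3 112.8  26. ]
cell_plus [259. 236.] 0.72 [643.1 175.8  26. ]
charger [386. 256.] 0.71 [ 565.2 -127.9    0. ]
bay [383. 254.] 0.85 [ 566.2 -117.6   28. ]
plus_nominal [372. 249.] 0.87 [577.7 -91.4  43. ]
plus_nominal [141. 344.] 0.36 [410.2 472.   43. ]
spring_nominal [399. 260.] 0.64 [ 542.7 -151.    52. ]
spent_mid [260. 316.] 0.92 [448.6 189.3  26. ]
side (array([ -39.77729273, -573.04672522, 1025.24360825]), array([ 0.49397163,  0.47308904, -0.72969209]))
cell_mid [282. 270.] 0.58 [507.9  74.8  26. ]
cell_mid [298. 229.] 0.55 [627.5 139.9  26. ]
cell_plus [266. 268.] 0.69 [486.3 105.4  26. ]
cell_plus [295. 216.] 0.63 [652.6 177.3  26. ]
cell_plus [365. 306.] 0.57 [ 561.2 -133.6   26. ]
charger [360. 308.] 0.78 [ 565.  -116.1    0. ]
bay [360. 306.] 0.75 [ 552.6 -125.1   28. ]
plus_nominal [353. 286.] 0.8 [574.9 -86.3  43. ]
spring_nominal [365. 305.] 0.85 [ 547.5 -141.7   52. ]
spent_mid [222. 260.] 0.69 [431.7 195.5  26. ]
spent_mid [360. 308.] 0.31 [ 549.9 -128.7   26. ]
```

Run:
```python
import cv2,numpy as np
a=cv2.imread("pics/top0.png")[180:380,180:460]; b=cv2.imread("pics/side0.png")[180:360,180:460]
a=cv2.resize(a,None,fx=2.1,fy=2.1,interpolation=2)
cv2.imwrite("pics/c1.png",cv2.resize(cv2.imread("pics/top0.png")[170:370,170:430],(780,600),interpolation=2))
cv2.imwrite("pics/c2.png",cv2.resize(cv2.imread("pics/side0.png")[170:370,190:450],(780,600),interpolation=2))
```

```text
(no output)
```

View pics/c1.png

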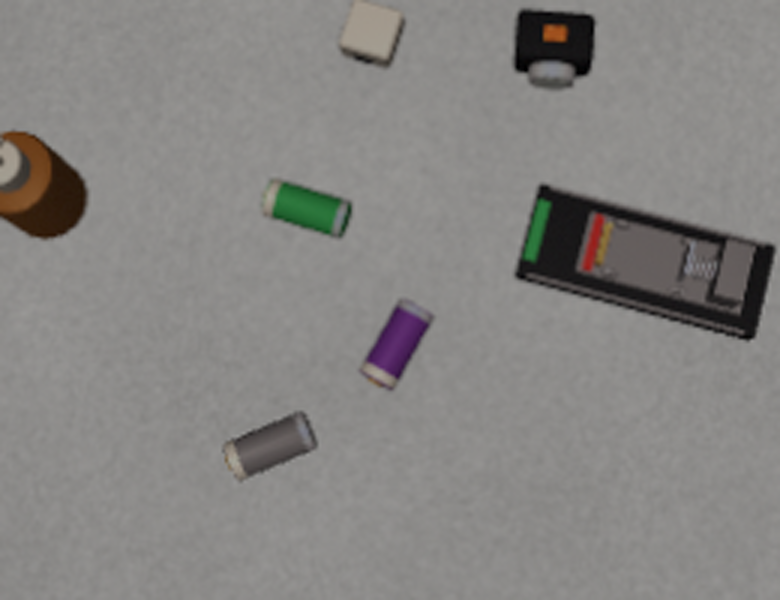

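View pics/c2.png

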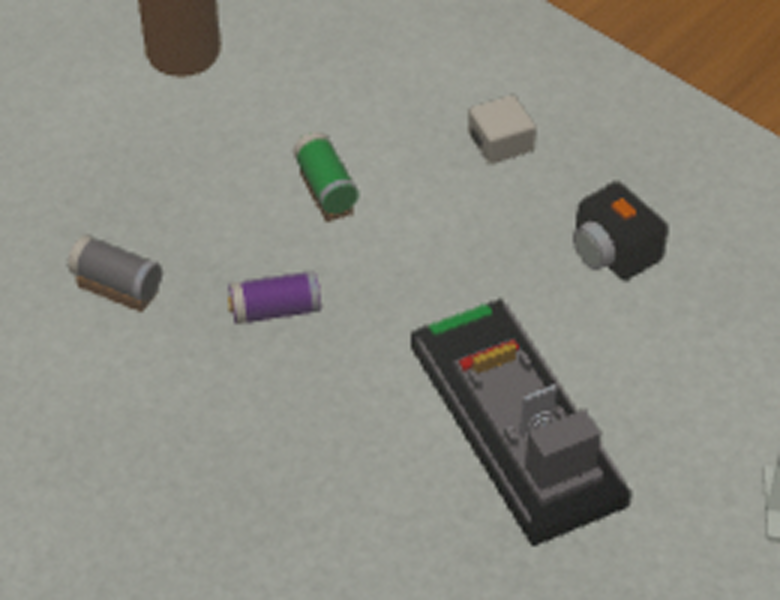

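The top crop shows the green cell around px (272,239), with its white nub end on the left. The purple cell is a look-alike and the grey one is the spent cell. The charger is at px ~(385,257), with its brass and green bar towards the left (+y). The side crop agrees. Next I'll go above the cell for a wrist view.

```bash
cat >> h.py <<'E'
def rel(pos,rpy):
    s=state(); A=R.from_euler('xyz',s["ee_rot"],degrees=True); B=R.from_euler('xyz',rpy,degrees=True)
    d=A.inv().apply(np.array(pos)-s["ee_pos"]); w=(A.inv()*B).as_rotvec()
    print("shift",(d/500).round(4),"turn",(w/(np.pi/2)).round(4),"mm",d.round(1),"deg",np.degrees(w).round(1))
E
python3 - <<'E'
from h import *
s=state();A=R.from_euler('xyz',s["ee_rot"],degrees=True)
o,v=ray(cal("wrist"),(320,240)); print("cam in tool",A.inv().apply(o-s["ee_pos"]),A.inv().apply(v))
print(cal("wrist")[0])
for n in("top","side"):
    grab_frame(n);c=cal(n)
    for h in tip_of("soap",n)[:2]: print(h["confidence"],onz(c,h["location"],0))
rel([600,90,280],[180,0,65])
E
```

```text
cam in tool [  67.86357827    1.21798643 -148.9718459 ] [-0.22327074 -0.0088886   0.97488598]
[[349.98821849   0.         322.77659044]
 [  0.         349.98821849 245.73542125]
 [  0.           0.           1.        ]]
0.91 [661.60844234 367.84565477   0.        ]
0.67 [659.38970566 354.52726069   0.        ]
shift [-1.1021 -0.6423 -0.0881] turn [ 1.0000e-04 -1.0000e-04  1.0977e+00] mm [-551.1 -321.1  -44.1] deg [ 0.  -0.  98.8]
```

```bash
python3 -m jog '-1 -0.583 -0.088 0 0 1;-1 -0.583 -0.088 0 0 1;-1 -0.583 -0.088 0 0 1;-1 -0.583 -0.088 0 0 1;-1 -0.583 -0.088 0 0 1;-1 -0.583 -0.088 0 0 1;-1 -0.583 -0.088 0 0 1;-1 -0.583 -0.088 0 0 1;-1 -0.583 -0.088 0 0 1;-1 -0.583 -0.088 0 0 1;-1 -0.583 -0.088 0 0 1;-1 -0.583 -0.088 0 0 1;-1 -0.583 -0.088 0 0 1;-1 -0.583 -0.088 0 0 1;-1 -0.583 -0.088 0 0 1;-1 -0.583 -0.088 0 0 1;-1 -0.583 -0.088 0 0 1' 1 30
python3 - <<'E'
from h import *
rel([620,100,200],[180,0,65])
c=cal("wrist");im=grab_frame("wrist");cv2.imwrite("pics/w1.png",im[...,::-1])
Z=dict(cell_mid=26,cell_plus=26,charger=0,bay=28,plus_nominal=43,spring_nominal=52)
for q in Z:
    for h in tip_of(q,"wrist")[:3]:
        print(q,np.round(h["location"]),round(h["confidence"],2),onz(c,h["location"],Z[q]).round(1))
E
```

```text
time_s: 2.42
ee_pos: [558.8, 132.9, 279.6]
ee_rot: [-179.9, -0.0, 73.8]
force: [-0.1, -0.3, -0.2]
gripper_width: 91.5
shift [-0.029   0.1361  0.1591] turn [-0.0008 -0.      0.0975] mm [-14.5  68.1  79.5] deg [-0.1 -0.   8.8]
cell_mid [299. 265.] 0.78 [514.9  87.6  26. ]
cell_mid [379. 192.] 0.58 [628.1 146.5  26. ]
cell_plus [271. 255.] 0.95 [486.3 109.5  26. ]
cell_plus [384. 158.] 0.66 [643.  181.2  26. ]
```

View pics/w1.png

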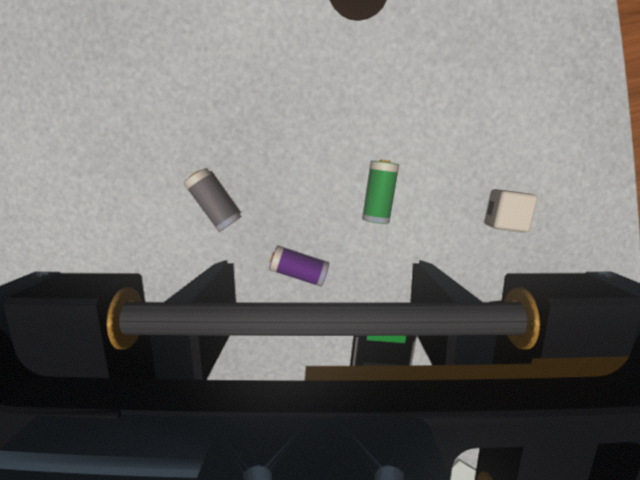

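The wrist view shows the green cell at about (380,192), nub end up in the image, with nothing close to it. I'll go closer and measure it by colour.

```bash
python3 -m jog '-0.06 0.16 0.2 0 0 0.1;-0.06 0.16 0.2 0 0 0.1;-0.06 0.16 0.2 0 0 0.1;-0.06 0.16 0.2 0 0 0.1;-0.06 0.16 0.2 0 0 0.1;-0.06 0.16 0.2 0 0 0.1;-0.06 0.16 0.2 0 0 0.1'
cat >> h.py <<'E'
def green(n,z,zs):
    """fit footprint of green can: optimise (x,y,yaw) by comparing projected silhouette mask moments"""
    c=cal(n);im=grab_frame(n);hsv=cv2.cvtColor(im,cv2.COLOR_RGB2HSV)
    m=cv2.inRange(hsv,(45,110,40),(80,255,255))
    k,l,st,ce=cv2.connectedComponentsWithStats(m)
    for i in range(1,k):
        if st[i,4]>40: print(n,st[i],ce[i].round(1),onz(c,ce[i],z).round(1))
    return c,im,m,l,st,ce
E
python3 - <<'E'
from h import *
c,im,m,l,st,ce=green("wrist",26,0); cv2.imwrite("pics/w2.png",im[...,::-1])
print(state()["ee_pos"],state()["ee_rot"])
for q in ("cell_mid","cell_plus"):
    for h in tip_of(q,"wrist")[:3]: print(q,np.round(h["location"]),round(h["confidence"],2),onz(c,h["location"],26).round(1))
for h in spot_in("cell_mid","wrist"): print(h)
E
```

```text
time_s: 3.35
ee_pos: [627.5, 83.4, 182.1]
ee_rot: [179.9, -0.1, 64.9]
force: [0.0, -0.4, 0.6]
gripper_width: 91.5
wrist [ 276  143   35   63 1986] [293.4 173.5] [628.1 145.7  26. ]
wrist [318 353  51  13 520] [343.2 359.1] [593.4 -34.9  26. ]
[627.51069535  83.46304939 182.37782432] [ 1.79836900e+02 -1.31131689e-01  6.49374874e+01]
cell_mid [292. 172.] 0.9 [627.8 147.2  26. ]
cell_plus [293. 125.] 0.87 [645.3 181.6  26. ]
cell_plus [177. 278.] 0.58 [488.8 106.5  26. ]
{'rect': [275.8, 129.9, 318.9, 214.1], 'confidence': 0.8}
{'rect': [174.6, 261.1, 252.4, 301.5], 'confidence': 0.7}
```

View pics/w2.png

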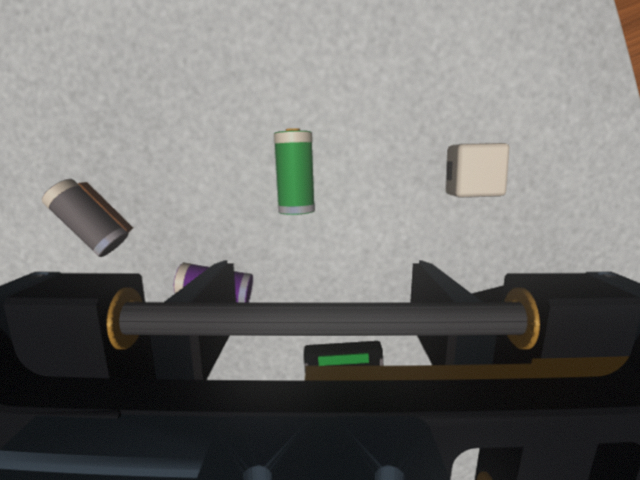

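The cell is at about (294,172), with the nub at (292,128) and the flat-end rim at row 214. I'll fit the cylinder outline to it.

```bash
cat >> h.py <<'E'
a=np.linspace(0,2*np.pi,60)
def cyl(x,y,yaw,z=26):
    u=np.array([np.cos(yaw),np.sin(yaw),0]);v=np.array([-u[1],u[0],0]);k=np.array([0,0,1.])
    ring=lambda s,r:np.array([x,y,z])+s*u+r*(np.cos(a)[:,None]*v+np.sin(a)[:,None]*k)
    return np.vstack([ring(-35,16),ring(32.5,16),ring(35,6)])
E
python3 - <<'E'
from h import *
from scipy.optimize import least_squares
c,im,m,l,st,ce=green("wrist",26,0)
i=1+np.argmax(st[1:,4]);g=l==i
rows=[r for r in range(150,202,4)]
E=[(np.where(g[r])[0].min()-.5+.5*0,np.where(g[r])[0].max()+.5) for r in rows]
def edges(p):
    h=cv2.convexHull(proj(c,cyl(*p)).astype(np.float32))[:,0]
    M=[]
    H=np.vstack([h,h[:1]])
    for r in rows:
        xs=[a0[0]+(r-a0[1])/(b0[1]-a0[1])*(b0[0]-a0[0]) for a0,b0 in zip(H[:-1],H[1:]) if (a0[1]-r)*(b0[1]-r)<0]
        M.append((min(xs),max(xs)))
    return np.array(M),h[:,1].min(),h[:,1].max()
def f(p):
    M,t,b=edges(p); return np.r_[(M-np.array(E)).ravel(),3*(t-128),3*(b-214.5)]
s=least_squares(f,[628,146.5,np.radians(64)],diff_step=1e-4); print(s.x[:2],np.degrees(s.x[2]),s.fun.round(1))
rpy=[180,0,float(np.degrees(s.x[2]))]
rel([s.x[0],s.x[1],80],rpy); rel([s.x[0],s.x[1],35],rpy)
E
```

```text
wrist [ 276  143   35   63 1992] [293.5 173.3] [628.1 145.6  26. ]
wrist [318 353  52  13 525] [343.2 358.9] [593.4 -34.9  26. ]
[628.82548533 147.20290806] 65.62718946423132 [-2.8  3.2 -2.7  3.3 -2.5  2.4 -2.3  2.4 -2.2  2.5 -3.   2.6 -2.8  1.7
 -2.7  3.8 -2.5  2.8 -3.3  1.9 -3.1  3.  -3.   3.1 -2.8  3.1 -0.4  0.4]
shift [ 0.1172 -0.0519  0.2032] turn [ 0.0012 -0.0009 -0.0078] mm [ 58.6 -26.  101.6] deg [ 0.1 -0.1 -0.7]
shift [ 0.1171 -0.0521  0.2932] turn [ 0.0012 -0.0009 -0.0078] mm [ 58.5 -26.1 146.6] deg [ 0.1 -0.1 -0.7]
```

```bash
python3 -m jog '0.117 -0.052 0.1 0 0 -0.008;0.117 -0.052 0.1 0 0 -0.008;0.117 -0.052 0.15 0 0 -0.008;0.117 -0.052 0.2 0 0 -0.008;0.117 -0.052 0.24 0 0 -0.008;0.117 -0.052 0.27 0 0 -0.008;0.117 -0.052 0.294 0 0 -0.008;0.117 -0.052 0.294 0 0 -0.008;0.117 -0.052 0.294 0 0 -0.008'
python3 - <<'E'
from h import *
rel([628.8,147.2,35],[180,0,65.6])
E
```

```text
time_s: 4.35
ee_pos: [628.9, 147.3, 34.7]
ee_rot: [179.9, -0.1, 65.6]
force: [-0.6, -0.3, 0.1]
gripper_width: 91.5
shift [-0.0002 -0.0001 -0.0006] turn [ 0.0011 -0.0008  0.0005] mm [-0.1 -0.1 -0.3] deg [ 0.1 -0.1  0. ]
```

```bash
python3 -m jog '0 0 0 0 0 0;0 0 0 0 0 0;0 0 0 0 0 0;0 0 0 0 0 0;0 0 0 0 0 0;0 0 0 0 0 0;0 0 0 0 0 0;0 0 0 0 0 0;0 0 0 0 0 0;0 0 0 0 0 0' -1 35
python3 -m jog '0 0 -0.05 0 0 0;0 0 -0.1 0 0 0;0 0 -0.16 0 0 0;0 0 -0.22 0 0 0;0 0 -0.28 0 0 0;0 0 -0.34 0 0 0;0 0 -0.36 0 0 0;0 0 -0.36 0 0 0'
python3 - <<'E'
from h import *
# charger measurement from fixed cameras + green bar
for n in("top","side"):
    c,im,m,l,st,ce=green(n,20,0)
    cv2.imwrite(f"pics/{n}1.png",im[...,::-1])
    for q,z in dict(charger=0,bay=28,plus_nominal=43,spring_nominal=52).items():
        for h in tip_of(q,n)[:1]: print(q,np.round(h["location"],1),round(h["confidence"],2),onz(c,h["location"],z).round(1))
rel([540,-180,250],[180,0,62])
E
```

```text
time_s: 5.18
ee_pos: [630.2, 146.9, 35.2]
ee_rot: [179.7, -0.1, 65.7]
force: [2.6, -1.2, 0.8]
gripper_width: 31.0
time_s: 5.85
ee_pos: [630.4, 147.3, 218.0]
ee_rot: [179.5, -0.3, 65.7]
force: [0.4, 0.0, -1.8]
gripper_width: 31.4
top [344 236  10  22 110] [348.6 246.4] [595.  -38.6  20. ]
top [ 114  328   44   43 1281] [135.8 345.6] [407.2 493.6  20. ]
charger [384.2 257.7] 0.88 [ 561.3 -124.2    0. ]
plus_nominal [372.4 251. ] 0.81 [573.5 -92.3  43. ]
spring_nominal [399.4 256.3] 0.97 [ 552.6 -153.2   52. ]
side [290 161  14  18 145] [294.6 169. ] [786.5 314.3  20. ]
side [122 179  31  40 310] [136.5 193.1] [430.3 546.   20. ]
side [333 272  21   9  67] [343.1 276.1] [595.  -38.5  20. ]
charger [359.7 314.4] 0.63 [ 551.4 -128.     0. ]
bay [361.6 304.5] 0.66 [ 558.1 -125.8   28. ]
plus_nominal [357.1 287.9] 0.76 [576.7 -95.6  43. ]
spring_nominal [363.8 308.1] 0.58 [ 539.8 -146.1   52. ]
shift [-0.669   0.1073 -0.0718] turn [ 0.0022 -0.0009  0.0408] mm [-334.5   53.6  -35.9] deg [ 0.2 -0.1  3.7]
```

```bash
python3 -c "
from h import *
rel([519,-227,205],[180,0,68])"
```

```text
shift [-0.7721  0.1074  0.0181] turn [ 0.0022 -0.0008 -0.0258] mm [-386.    53.7    9. ] deg [ 0.2 -0.1 -2.3]
```

```bash
python3 -m jog '-0.77 0.107 0.018 0 0 -0.026;-0.77 0.107 0.018 0 0 -0.026;-0.77 0.107 0.018 0 0 -0.026;-0.77 0.107 0.018 0 0 -0.026;-0.77 0.107 0.018 0 0 -0.026;-0.77 0.107 0.018 0 0 -0.026;-0.77 0.107 0.018 0 0 -0.026;-0.77 0.107 0.018 0 0 -0.026;-0.77 0.107 0.018 0 0 -0.026;-0.77 0.107 0.018 0 0 -0.026;-0.77 0.107 0.018 0 0 -0.026;-0.77 0.107 0.018 0 0 -0.026'
python3 - <<'E'
from h import *
s=state();print(s["ee_pos"],s["ee_rot"])
c,im,m,l,st,ce=green("wrist",20,0); cv2.imwrite("pics/w3.png",im[...,::-1])
np.save("w3c.npy",np.array(c,dtype=object),allow_pickle=True)
for q,z in dict(charger=0,bay=28,plus_nominal=43,spring_nominal=52).items():
    for h in tip_of(q,"wrist")[:1]: print(q,np.round(h["location"],1),round(h["confidence"],2),onz(c,h["location"],z).round(1))
E
```

```text
time_s: 7.35
ee_pos: [519.1, -226.3, 204.9]
ee_rot: [179.8, -0.1, 67.9]
force: [0.7, -0.0, -0.7]
gripper_width: 31.4
[ 519.07062822 -226.32572526  204.89324598] [ 1.79815105e+02 -1.14051683e-01  6.78938554e+01]
wrist [290   0  60   6 357] [319.6   2.5] [591.7 -39.4  20. ]
wrist [294 242  59   6 104] [323.3 245.6] [ 513.9 -239.2   20. ]
wrist [ 290  263   66   40 2387] [322.4 284.3] [ 497.9 -276.2   20. ]
wrist [ 293  336   62   30 1802] [323.1 350.3] [ 470.4 -345.5   20. ]
charger [321.6 113.4] 0.71 [ 559.8 -122.3    0. ]
bay [324.1 111.4] 0.91 [ 561.2 -124.8   28. ]
plus_nominal [320.1  61.6] 0.65 [572.  -89.1  43. ]
spring_nominal [324.7 136.8] 0.66 [ 552.8 -146.3   52. ]
```

View pics/w3.png

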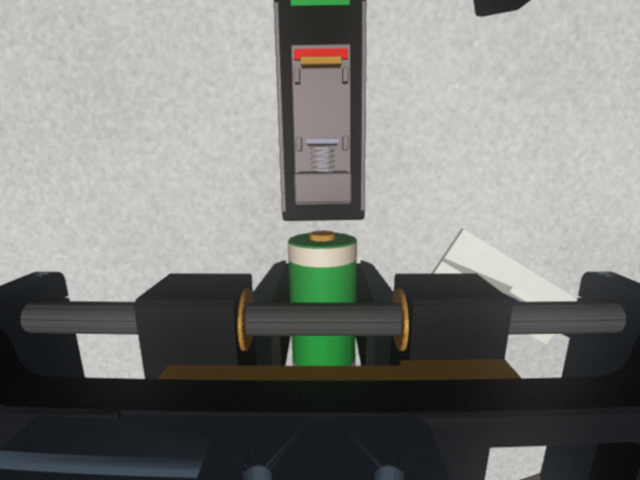

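The charger is in full view, aligned almost vertically: brass plate at about (321,60), spring plate at (322,141), sides at columns ~284 and ~365. I'll zoom in for edges.

Run:
```python
import cv2
im=cv2.imread("pics/w3.png"); cv2.imwrite("pics/c3.png",cv2.resize(im[35:225,270:375],(440,798)[::1],interpolation=cv2.INTER_CUBIC)[:600])
h=cv2.cvtColor(im,cv2.COLOR_BGR2HSV)
for r in list(range(44,70))+list(range(132,148)): print(r,im[r,320].tolist(),end=' ')
for r in (50,100,150,190): print(r,[ (c,int(im[r,c].sum())) for c in list(range(272,302))+list(range(344,376))])
```

```text
44 [73, 74, 79] 45 [107, 108, 115] 46 [126, 128, 136] 47 [124, 125, 148] 48 [93, 96, 181] 49 [61, 65, 205] 50 [51, 54, 212] 51 [49, 54, 210] 52 [52, 57, 211] 53 [52, 56, 212] 54 [50, 53, 212] 55 [51, 61, 209] 56 [55, 89, 191] 57 [69, 135, 185] 58 [72, 145, 184] 59 [70, 140, 183] 60 [71, 141, 183] 61 [70, 139, 181] 62 [67, 133, 174] 63 [59, 111, 149] 64 [45, 77, 104] 65 [39, 55, 72] 66 [39, 54, 69] 67 [53, 64, 79] 68 [98, 103, 115] 69 [126, 127, 137] 132 [137, 138, 148] 133 [137, 136, 146] 134 [137, 138, 147] 135 [137, 139, 148] 136 [137, 137, 146] 137 [132, 132, 141] 138 [141, 138, 145] 139 [168, 157, 159] 140 [185, 168, 166] 141 [186, 168, 165] 142 [173, 157, 158] 143 [131, 123, 127] 144 [76, 75, 78] 145 [79, 77, 84] 146 [111, 110, 116] 147 [146, 142, 147] 50 [(272, 587), (273, 588), (274, 557), (275, 415), (276, 377), (277, 406), (278, 390), (279, 303), (280, 188), (281, 143), (282, 150), (283, 148), (284, 147), (285, 149), (286, 146), (287, 146), (288, 145), (289, 141), (290, 161), (291, 273), (292, 378), (293, 402), (294, 354), (295, 330), (296, 331), (297, 333), (298, 328), (299
[... 1962 characters left out ...]
63), (276, 575), (277, 578), (278, 586), (279, 561), (280, 493), (281, 400), (282, 390), (283, 410), (284, 330), (285, 228), (286, 189), (287, 169), (288, 179), (289, 174), (290, 169), (291, 172), (292, 166), (293, 170), (294, 217), (295, 318), (296, 392), (297, 411), (298, 414), (299, 408), (300, 411), (301, 410), (344, 385), (345, 390), (346, 393), (347, 386), (348, 381), (349, 370), (350, 315), (351, 221), (352, 165), (353, 155), (354, 160), (355, 150), (356, 158), (357, 164), (358, 158), (359, 156), (360, 209), (361, 340), (362, 396), (363, 374), (364, 377), (365, 516), (366, 580), (367, 582), (368, 586), (369, 585), (370, 591), (371, 590), (372, 587), (373, 589), (374, 582), (375, 585)]
```

View pics/c3.png

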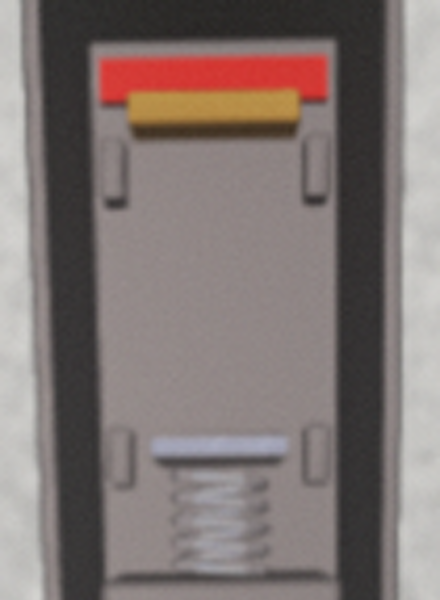

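Run:
```python
from h import *
c=cal("wrist") # arm has not moved since
L=[(274.6,50),(276.9,100),(279.1,150),(280.9,190)];Rr=[(366.5,50),(365.6,100),(365.2,150),(364.9,190)]
for z in(0,20):
    A=np.array([onz(c,p,z) for p in L]);B=np.array([onz(c,p,z) for p in Rr])
    for Q in(A,B):
        d=Q[-1]-Q[0]; print(z,"edge yaw",np.degrees(np.arctan2(-d[1],-d[0])))
    d=(A+B)[0]-(A+B)[-1];u=d/np.linalg.norm(d);v=np.array([-u[1],u[0],0])
    print("width",((A-B)@v).round(1),"mid yaw",np.degrees(np.arctan2(u[1],u[0])),"mid",((A+B)/2)[1])
tl=[onz(c,p,28) for p in((291.2,50),(292.9,100),(294.3,150))];tr=[onz(c,p,28) for p in((350,50),(350,100),(350.2,150))]
tm=(np.array(tl)+np.array(tr))/2;d=tm[0]-tm[-1];print("tray mids",tm.round(1),np.degrees(np.arctan2(d[1],d[0])), np.linalg.norm(tl[1]-tr[1]))
b=onz(c,(321.05,63.3),43);s=onz(c,(322.4,138.5),74)
bl,br=onz(c,(300.5,60),43),onz(c,(341.6,60),43);print("brass width",np.linalg.norm(bl-br))
d=b-s;print("brass",b,"spring",s,"dist",np.hypot(*d[:2]),"yaw",np.degrees(np.arctan2(d[1],d[0])))
d=bl-br;print("brass yaw",np.degrees(np.arctan2(d[1],d[0]))-90)
# held cell nub
print("nub",onz(c,(321.5,236),212), state()["ee_pos"])
```

```text
0 edge yaw 69.26550967167309
0 edge yaw 68.84056132403096
width [85.3 84.5 84.4 84.4] mid yaw 69.05300086837796 mid [ 564.32339995 -109.06180819    0.        ]
20 edge yaw 69.26550967167307
20 edge yaw 68.84056132403093
width [80.5 79.7 79.6 79.6] mid yaw 69.05300086837792 mid [ 563.17340591 -111.98968075   20.        ]
tray mids [[ 577.4  -75.3   28. ]
 [ 562.9 -113.3   28. ]
 [ 547.6 -153.1   28. ]] 69.03522098563671 50.08446955702567
brass width 33.68060859893848
brass [572.37158217 -88.80821531  43.        ] spring [ 550.35748654 -146.31111655   74.        ] dist 61.572754180712806 yaw 69.0514289953432
brass yaw 68.10986089313289
nub [ 532.30565084 -189.50723757  212.        ] [ 519.72889385 -224.63661374  205.06324791]
```

Everything agrees: spring-to-brass distance 61.6 mm (61 expected), case width 80, yaw 69.0. The true bay centre is at (559.8,-121.7). Next I'll work out the tilted approach.

```bash
cat >> h.py <<'E'
YAW=69.03; U=np.array([np.cos(np.radians(YAW)),np.sin(np.radians(YAW)),0]); C=np.array([559.75,-121.75,28.])
def tgt(th,k,h,e=0):
    t=np.radians(th); s,co=np.sin(t),np.cos(t)
    pu=-26-k+35*co+16*s-9*s+e*co; pz=h+35*s+16*co+9*co+e*s
    P=C+pu*U+np.array([0,0,pz]); B=R.from_euler('xyz',[180,0,YAW],degrees=True)*R.from_euler('y',th,degrees=True)
    st=state(); A=R.from_euler('xyz',st["ee_rot"],degrees=True)
    print((th,k,h),"shift",(A.inv().apply(P-st["ee_pos"])/500).round(4),"turn",((A.inv()*B).as_rotvec()/(np.pi/2)).round(4),"P",P.round(1))
def where(e=0):
    st=state(); A=R.from_euler('xyz',st["ee_rot"],degrees=True).as_matrix(); x,z=A[:,0],A[:,2]
    th=np.arctan2(x[2],x@U); s,co=np.sin(th),np.cos(th); d=st["ee_pos"]-C
    k=-26+35*co+16*s-9*s+e*co-d@U; h=d[2]-(35*s+16*co+9*co+e*s)
    V=np.array([-U[1],U[0],0])
    print(f"th {np.degrees(th):.2f} k {k:.2f} h {h:.2f} lat {d@V:.2f} Fu {st['force']@U:.2f} Fv {st['force']@V:.2f} Fz {st['force'][2]:.2f} w {st['gripper_width']:.1f} t {st['time_s']:.2f}")
E
python3 -c "
from h import *
where();tgt(18,-6,60)"
```

```text
th 0.08 k 119.40 h 152.01 lat 0.55 Fu -0.56 Fv 0.11 Fz -0.84 w 31.0 t 7.60
(18, -6, 60) shift [ 0.2514 -0.0034  0.1653] turn [ 0.0038  0.1991 -0.0095] P [ 565.3 -107.3  122.6]
```

```bash
python3 -m jog '0.08 -0.003 0 0 0.06 -0.01;0.16 -0.003 0.02 0.004 0.12 -0.01;0.251 -0.003 0.08 0.004 0.199 -0.01;0.251 -0.003 0.14 0.004 0.199 -0.01;0.251 -0.003 0.165 0.004 0.199 -0.01;0.251 -0.003 0.165 0.004 0.199 -0.01;0.251 -0.003 0.165 0.004 0.199 -0.01'
python3 -c "
from h import *
where();tgt(18,-6,25);tgt(18,-5,3)"
```

```text
time_s: 8.18
ee_pos: [565.6, -106.7, 122.5]
ee_rot: [-179.9, -18.0, 69.1]
force: [-0.0, -0.4, -0.9]
gripper_width: 31.7
th 17.99 k -6.66 h 59.95 lat -0.08 Fu -0.38 Fv -0.13 Fz -0.88 w 31.7 t 8.18
(18, -6, 25) shift [-0.0229 -0.0001  0.0661] turn [-0.0011  0.0001  0.0011] P [ 565.3 -107.3   87.6]
(18, -5, 3) shift [-0.0383 -0.      0.1073] turn [-0.0011  0.0001  0.0011] P [ 564.9 -108.3   65.6]
```

```bash
python3 -m jog '-0.012 0 0.03 0 0 0;-0.023 0 0.066 0 0 0;-0.03 0 0.085 0 0 0;-0.036 0 0.1 0 0 0;-0.038 0 0.105 0 0 0;-0.038 0 0.105 0 0 0;-0.038 0 0.105 0 0 0'
python3 -c "
from h import *
where();tgt(18,-2,4);tgt(18,0,4);tgt(18,2,4)"
```

```text
time_s: 8.77
ee_pos: [565.5, -108.7, 67.6]
ee_rot: [180.0, -18.0, 69.2]
force: [-0.2, 0.2, -0.6]
gripper_width: 31.6
th 18.00 k -4.78 h 4.97 lat -0.70 Fu 0.15 Fv 0.24 Fz -0.56 w 31.6 t 8.77
(18, -2, 4) shift [-0.0059 -0.0014  0.0001] turn [-0.0001  0.      0.0013] P [ 563.8 -111.1   66.6]
(18, 0, 4) shift [-0.0097 -0.0014 -0.0011] turn [-0.0001  0.      0.0013] P [ 563.1 -112.9   66.6]
(18, 2, 4) shift [-0.0135 -0.0014 -0.0023] turn [-0.0001  0.      0.0013] P [ 562.4 -114.8   66.6]
```

```bash
W='python3 -c "from h import *;[where() for _ in range(1)]"'
python3 -m jog '-0.003 -0.001 0 0 0 0;-0.006 -0.001 0 0 0 0;-0.006 -0.001 0 0 0 0' >/dev/null; eval $W
python3 -m jog '-0.002 0 -0.0006 0 0 0;-0.004 0 -0.0012 0 0 0;-0.004 0 -0.0012 0 0 0' >/dev/null; eval $W
python3 -m jog '-0.002 0 -0.0006 0 0 0;-0.004 0 -0.0012 0 0 0;-0.004 0 -0.0012 0 0 0' >/dev/null; eval $W
python3 -m jog '-0.002 0 -0.0006 0 0 0;-0.004 0 -0.0012 0 0 0;-0.004 0 -0.0012 0 0 0' >/dev/null; eval $W
```

```text
th 17.99 k -1.63 h 4.59 lat -0.56 Fu 0.12 Fv 0.53 Fz -1.51 w 31.4 t 9.02
th 17.99 k 0.67 h 4.67 lat -0.68 Fu 0.16 Fv -0.43 Fz -1.02 w 31.3 t 9.27
th 18.03 k 2.53 h 4.64 lat -0.66 Fu 1.45 Fv -0.22 Fz -1.20 w 31.1 t 9.52
th 18.06 k 4.39 h 4.62 lat -0.66 Fu 2.41 Fv -0.45 Fz -2.15 w 31.3 t 9.77
```

```bash
W='python3 -c "from h import *
for _ in range(4): grab_frame(\"top\");where()"'
python3 -m jog '-0.002 0 -0.0006 0 0 0;-0.004 0 -0.0012 0 0 0;-0.004 0 -0.0012 0 0 0' >/dev/null; eval $W
python3 -m jog '-0.004 0 -0.0012 0 0 0;-0.008 0 -0.0024 0 0 0;-0.008 0 -0.0024 0 0 0' >/dev/null; eval $W
```

```text
File "<string>", line 1
    from h import h.py pics w3c.npy for _ in range(4): grab_frame("top");where()
                   ^
SyntaxError: invalid syntax
  File "<string>", line 1
    from h import h.py pics w3c.npy for _ in range(4): grab_frame("top");where()
                   ^
SyntaxError: invalid syntax
```

Run:
```python
from h import *
for _ in range(5): grab_frame("top");where()
im=grab_frame("side");cv2.imwrite("pics/s2.png",cv2.resize(im[240:340,300:430,::-1],(780,600),interpolation=2))
```

```text
th 18.14 k 10.23 h 4.59 lat -0.63 Fu 5.50 Fv -0.77 Fz -1.80 w 31.2 t 10.32
th 18.14 k 10.19 h 4.59 lat -0.62 Fu 5.23 Fv -1.03 Fz -1.46 w 31.5 t 10.37
th 18.14 k 10.15 h 4.61 lat -0.64 Fu 6.67 Fv 0.13 Fz -1.75 w 30.9 t 10.42
th 18.14 k 10.14 h 4.63 lat -0.65 Fu 4.93 Fv -0.66 Fz -1.33 w 31.4 t 10.47
th 18.14 k 10.12 h 4.59 lat -0.62 Fu 6.06 Fv -0.96 Fz -1.19 w 31.4 t 10.52
```

View pics/s2.png

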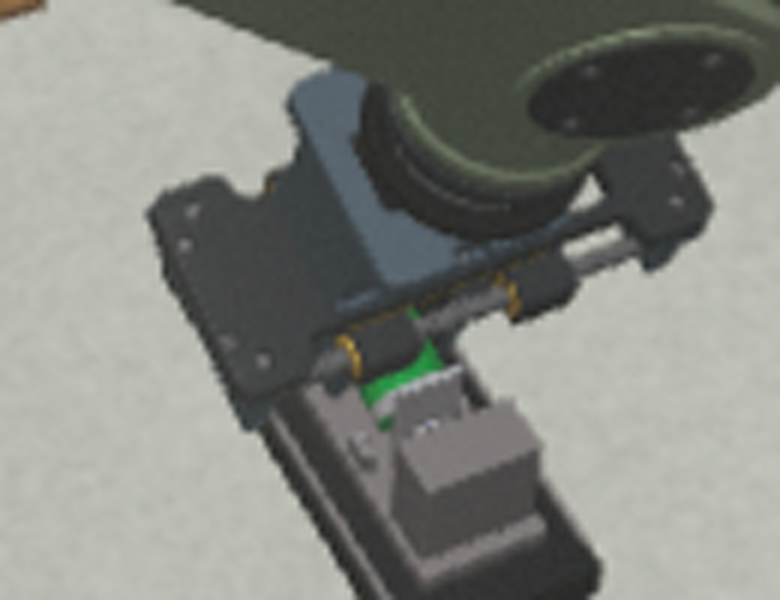

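The crop shows the flat end of the cell pressing the spring plate. It reads about 5.7 N, so about 8 mm compressed, and contact was near nominal k≈2.2. I'll continue to about 13 mm true.

```bash
cat > w.py <<'E'
from h import *
s=[]
for _ in range(4): grab_frame("top"); s.append(state()["force"]@U)
where(); print("Fu mean",np.mean(s))
E
python3 -m jog '-0.003 0 -0.001 0 0 0;-0.0055 0 -0.0018 0 0 0;-0.0055 0 -0.0018 0 0 0'>/dev/null; python3 w.py
python3 -m jog '-0.002 0 -0.0006 0 0 0;-0.004 0 -0.0012 0 0 0;-0.004 0 -0.0012 0 0 0'>/dev/null; python3 w.py
```

```text
th 18.21 k 12.37 h 4.67 lat -0.62 Fu 6.53 Fv -1.60 Fz -1.44 w 31.4 t 11.02
Fu mean 6.669526699494682
th 18.30 k 13.67 h 4.64 lat -0.62 Fu 7.64 Fv -0.16 Fz -1.94 w 31.3 t 11.47
Fu mean 6.55181102665865
```

```bash
python3 -m jog '-0.002 0 -0.0006 0 0 0;-0.0045 0 -0.0014 0 0 0;-0.0045 0 -0.0014 0 0 0'>/dev/null; python3 w.py
python3 -c "
from h import *
for t,h in((18,3),(15,2),(12,1.5),(9,1.5),(6,1),(3,0.5)): tgt(t,15.7,h)"
```

```text
th 18.40 k 15.11 h 4.70 lat -0.63 Fu 7.15 Fv -0.12 Fz -1.97 w 31.4 t 11.92
Fu mean 7.108901130302789
(18, 15.7, 3) shift [-0.0023 -0.0013  0.0032] turn [ 0.0003 -0.0045 -0.0005] P [ 557.5 -127.6   65.6]
(15, 15.7, 2) shift [-0.0034 -0.0013  0.0078] turn [ 0.0002 -0.0378 -0.0005] P [ 557.6 -127.4   63.2]
(12, 15.7, 1.5) shift [-0.0045 -0.0013  0.0116] turn [ 0.0002 -0.0711 -0.0005] P [ 557.6 -127.4   61.2]
(9, 15.7, 1.5) shift [-0.0056 -0.0013  0.0146] turn [ 0.0002 -0.1045 -0.0005] P [ 557.6 -127.4   59.7]
(6, 15.7, 1) shift [-0.0072 -0.0013  0.0186] turn [ 0.0002 -0.1378 -0.0005] P [ 557.5 -127.5   57.5]
(3, 15.7, 0.5) shift [-0.009  -0.0013  0.0227] turn [ 0.0002 -0.1711 -0.0005] P [ 557.5 -127.7   55.3]
```

```bash
python3 -m jog '-0.002 -0.0008 0.002 0 0 0;-0.003 -0.0013 0.004 0 -0.015 0;-0.004 -0.0013 0.0078 0 -0.038 0;-0.004 -0.0013 0.0078 0 -0.038 0'>/dev/null; python3 w.py
python3 -c "
from h import *
for t,h in((13,2),(11,1.5),(9,1.5),(6,1),(3,0.5)): tgt(t,16,h)"
```

```text
th 15.09 k 14.84 h 2.22 lat -0.06 Fu 8.33 Fv -0.62 Fz -1.43 w 31.2 t 12.45
Fu mean 7.525403073115438
(13, 16, 2) shift [-0.0028 -0.0001  0.0018] turn [ 0.0003 -0.0232 -0.0007] P [ 557.5 -127.7   62.2]
(11, 16, 1.5) shift [-0.0035 -0.0001  0.0047] turn [ 0.0003 -0.0455 -0.0007] P [ 557.5 -127.6   60.7]
(9, 16, 1.5) shift [-0.0041 -0.0001  0.0068] turn [ 0.0003 -0.0677 -0.0007] P [ 557.5 -127.7   59.7]
(6, 16, 1) shift [-0.0055 -0.0001  0.0108] turn [ 0.0003 -0.101  -0.0007] P [ 557.4 -127.8   57.5]
(3, 16, 0.5) shift [-0.0071 -0.0001  0.015 ] turn [ 0.0002 -0.1344 -0.0007] P [ 557.4 -128.    55.3]
```

```bash
python3 -m jog '-0.003 0 0.001 0 -0.01 0;-0.0035 0 0.003 0 -0.03 0;-0.0038 0 0.0047 0 -0.0455 0;-0.0038 0 0.0047 0 -0.0455 0;-0.0038 0 0.0047 0 -0.0455 0'>/dev/null; python3 w.py
python3 -c "
from h import *
for t,h in((11,1.5),(9,1.5),(6,1),(3,0.5)): tgt(t,16.3,h)"
```

```text
th 11.11 k 15.05 h 1.68 lat -0.12 Fu 7.30 Fv -0.52 Fz -2.01 w 31.6 t 13.07
Fu mean 7.522348461839094
(11, 16.3, 1.5) shift [-0.0026 -0.0002 -0.    ] turn [ 0.0003 -0.0012 -0.0012] P [ 557.4 -127.9   60.7]
(9, 16.3, 1.5) shift [-0.003  -0.0002  0.002 ] turn [ 0.0003 -0.0234 -0.0012] P [ 557.4 -127.9   59.7]
(6, 16.3, 1) shift [-0.0041 -0.0002  0.0062] turn [ 0.0003 -0.0568 -0.0012] P [ 557.3 -128.1   57.5]
(3, 16.3, 0.5) shift [-0.0054 -0.0002  0.0105] turn [ 0.0003 -0.0901 -0.0012] P [ 557.3 -128.3   55.3]
```

Run:
```python
from h import *
im=grab_frame("wrist");cv2.imwrite("pics/w4.png",cv2.resize(im[150:300,225:420,::-1],(780,600),interpolation=2))
```

```text
(no output)
```

View pics/w4.png

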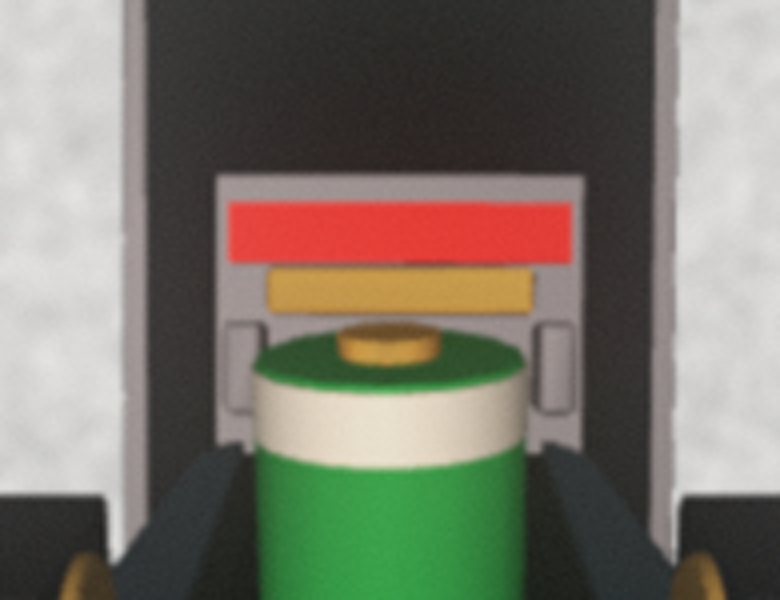

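The nub face's leading edge is at about px (322,230.7) and the brass bay edge at row 228.5. The cell is centred between the rails. I'll convert these to bay coordinates.

Run:
```python
from h import *
c=cal("wrist")
for z in (51,53,55): print("nub lower corner u",z,(onz(c,(322,230.8),z)-C)@U)
b=onz(c,(325,228.5),43)-C; print("brass u",b@U,"lat",b@np.array([-U[1],U[0],0]))
print("can front rim", [(onz(c,(322,150+330/4),z)-C)@U for z in(43,45,47)])
```

```text
nub lower corner u 51 31.958322077919885
nub lower corner u 53 31.971575774092614
nub lower corner u 55 31.984829470265367
brass u 33.06283329815181 lat -0.47745438644882643
can front rim [np.float64(31.046186265824982), np.float64(31.069141810267396), np.float64(31.092097354709853)]
```

There's about 1 mm of clearance behind the brass, and it grows as the cell levels out. Letting it down.

```bash
python3 -m jog '-0.0022 0 0.001 0 -0.012 0;-0.0026 0 0.002 0 -0.0234 0;-0.003 0 0.004 0 -0.04 0;-0.0036 0 0.0062 0 -0.0568 0;-0.0036 0 0.0062 0 -0.0568 0'>/dev/null; python3 w.py
python3 -c "
from h import *
for t,k,h in((4,15.5,1),(2,14.5,.7),(0,13.5,.5),(0,12,0.5)): tgt(t,k,h)"
```

```text
th 6.11 k 14.91 h 1.15 lat -0.22 Fu 7.25 Fv -0.58 Fz -0.77 w 31.4 t 13.73
Fu mean 7.497455260205836
(4, 15.5, 1) shift [-0.0018 -0.0004  0.0025] turn [ 0.0004 -0.0235 -0.0017] P [ 557.6 -127.4   56.4]
(2, 14.5, 0.7) shift [-0.0004 -0.0004  0.0056] turn [ 0.0004 -0.0457 -0.0017] P [ 557.9 -126.7   54.9]
(0, 13.5, 0.5) shift [ 0.0008 -0.0004  0.0086] turn [ 0.0004 -0.0679 -0.0017] P [ 558.1 -126.    53.5]
(0, 12, 0.5) shift [ 0.0038 -0.0005  0.0089] turn [ 0.0004 -0.0679 -0.0017] P [ 558.7 -124.6   53.5]
```

```bash
python3 -m jog '-0.0018 -0.0004 0.0025 0 -0.0235 0;-0.001 -0.0004 0.0056 0 -0.0457 0;-0.001 -0.0004 0.0056 0 -0.0457 0;-0.001 -0.0004 0.0056 0 -0.0457 0'>/dev/null; python3 w.py
python3 -c "
from h import *
for t,k,h in((0,13.5,.7),(0,13.5,0.2),(0,12,0.2)): tgt(t,k,h)"
```

```text
th 2.11 k 13.70 h 0.81 lat -0.31 Fu 7.25 Fv 0.02 Fz -1.15 w 31.5 t 14.27
Fu mean 6.928884183591473
(0, 13.5, 0.7) shift [-0.0002 -0.0006  0.0028] turn [ 0.0009 -0.0235 -0.0023] P [ 558.1 -126.    53.7]
(0, 13.5, 0.2) shift [-0.0002 -0.0006  0.0038] turn [ 0.0009 -0.0235 -0.0023] P [ 558.1 -126.    53.2]
(0, 12, 0.2) shift [ 0.0028 -0.0006  0.0039] turn [ 0.0009 -0.0235 -0.0023] P [ 558.7 -124.6   53.2]
```

```bash
python3 -m jog '-0.0002 -0.0006 0.0014 0 -0.012 0;-0.0002 -0.0006 0.0028 0.001 -0.0235 -0.002;-0.0002 -0.0006 0.0028 0.001 -0.0235 -0.002'>/dev/null; python3 w.py
python3 -m jog '0.001 0 0.001 0 0 0;0.002 0 0.0015 0 0 0;0.002 0 0.0015 0 0 0'>/dev/null; python3 w.py
python3 - <<'E'
from h import *
c=cal("wrist");im=grab_frame("wrist");cv2.imwrite("pics/w5.png",cv2.resize(im[150:300,225:420,::-1],(780,600),interpolation=2))
E
```

```text
th 0.12 k 12.44 h 0.79 lat -0.37 Fu 7.40 Fv 0.62 Fz 0.04 w 31.0 t 14.72
Fu mean 6.950637521118473
th 0.15 k 11.21 h 0.17 lat -0.67 Fu 5.03 Fv 0.30 Fz 0.17 w 31.5 t 15.17
Fu mean 5.190386695717667
```

View pics/w5.png

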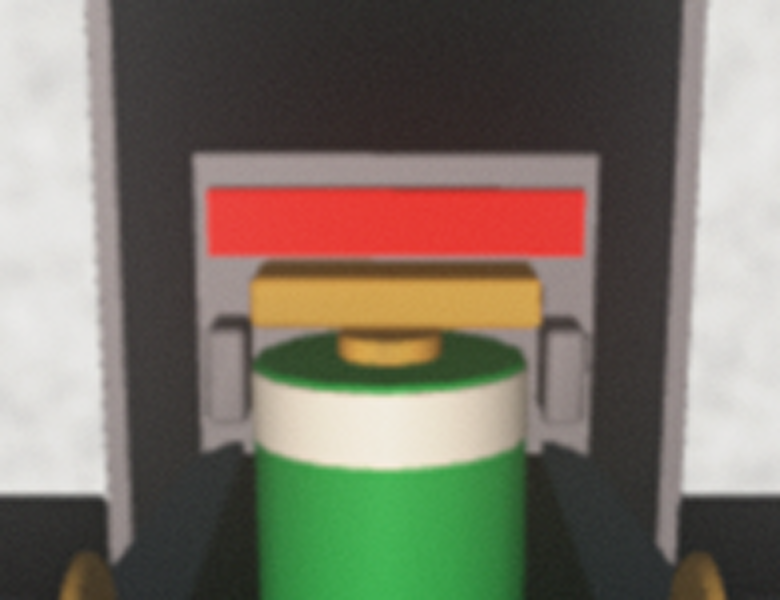

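The nub is tucked behind and below the brass top edge, touching it (net spring force fell to 5.2 N). Next I'll ease down until the floor carries it.

```bash
python3 -m jog '0 0 0.0008 0 0 0;0 0 0.0008 0 0 0'>/dev/null; python3 w.py
python3 -m jog '0 0 0.001 0 0 0;0 0 0.001 0 0 0'>/dev/null; python3 w.py
```

```text
th 0.16 k 11.23 h 0.06 lat -0.70 Fu 4.27 Fv 0.85 Fz 3.07 w 31.4 t 15.58
Fu mean 4.796872023038549
th 0.16 k 11.20 h 0.05 lat -0.71 Fu 5.09 Fv 1.36 Fz 4.82 w 31.6 t 15.95
Fu mean 4.530194780012452
```

```bash
python3 -m jog '0 0 -0.001 0 0 0;0 0 -0.001 0 0 0;0 0 -0.001 0 0 0;0 0 -0.001 0 0 0;0 0 -0.001 0 0 0;0 0 -0.001 0 0 0;0 0 -0.001 0 0 0;0 0 -0.001 0 0 0' 0.3; python3 w.py
python3 -m jog '0 0 -0.03 0 0 0;0 0 -0.06 0 0 0;0 0 -0.12 0 0 0;0 0 -0.2 0 0 0;0 0 -0.28 0 0 0;0 0 -0.3 0 0 0;0 0 -0.3 0 0 0'
python3 -c "
from h import *
tgt(0,125,150)"
```

```text
time_s: 16.62
ee_pos: [559.6, -124.1, 53.6]
ee_rot: [179.9, -0.2, 68.9]
force: [-0.2, -0.1, -0.7]
gripper_width: 59.7
th 0.16 k 11.19 h 0.55 lat -0.72 Fu 0.52 Fv -0.79 Fz -0.12 w 59.1 t 16.82
Fu mean 0.3774824527067119
time_s: 17.4
ee_pos: [561.2, -124.8, 207.7]
ee_rot: [179.4, -0.2, 68.9]
force: [0.3, 0.5, -1.9]
gripper_width: 59.1
(0, 125, 150) shift [-0.2274 -0.0046  0.0085] turn [ 0.0068 -0.0025 -0.0013] P [ 518.2 -230.1  203. ]
```

```bash
python3 -m jog '-0.07 0 0 0 0 0;-0.14 0 0 0 0 0;-0.21 0 0 0 0 0;-0.227 0 0 0 0 0;-0.227 0 0 0 0 0;-0.227 0 0 0 0 0'
python3 - <<'E'
from h import *
im=grab_frame("wrist");a=cv2.resize(im[35:225,260:385,::-1],(395,600),interpolation=2)
t=grab_frame("side");b=cv2.resize(t[240:340,310:400,::-1],(400,600),interpolation=2)
cv2.imwrite("pics/f.png",np.hstack([a,b]))
E
```

```text
time_s: 17.9
ee_pos: [519.9, -230.2, 205.8]
ee_rot: [179.5, -0.3, 68.8]
force: [-0.9, -0.2, -0.8]
gripper_width: 59.4
```

View pics/f.png

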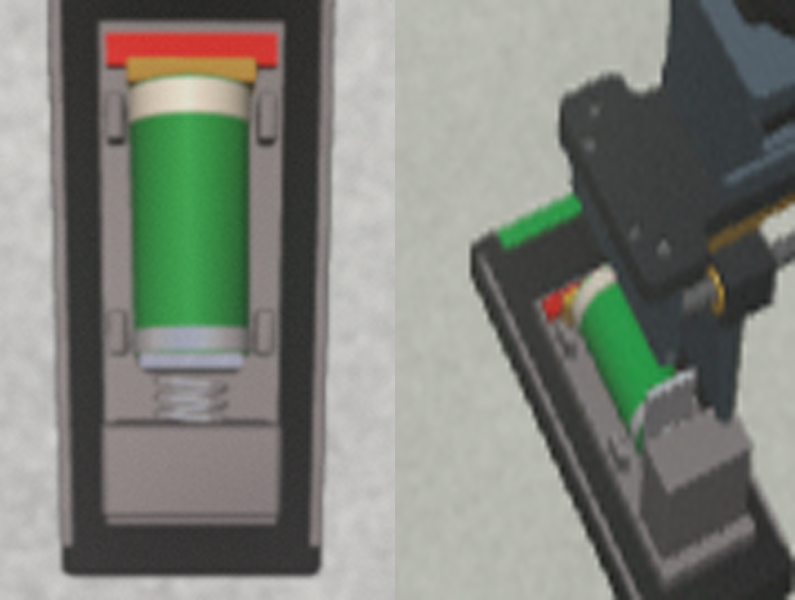

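The cell lies straight between the rails, with the nub behind the brass plate and the spring plate pressed against the flat end. The gripper is clear.

```bash
python3 -c "
from workcell import *
print(job_done())"
```

```text
the job is handed in; nothing more can be done
None
```

The green cell is seated in the charger and released, and the job was handed in at about 18 s of the 58 s allowed.

- **Insertion:** I gripped the cell at mid-length, tilted the nub end up 18° and pressed the flat end against the spring contact. The spring was in by about 13 mm, just under 8 N. I then let the nub down behind the brass contact, with about 1 mm of clearance measured in the wrist picture. I eased the cell onto the bay floor at about 5 N and let go.
- **Last checks:** The final wrist and side pictures show the cell straight between the rails, nub behind the brass plate and the spring plate compressed against its flat end. The gripper was open, about 150 mm above the charger and reading roughly zero force.
- **Disagreement:** Contact with the spring came about 2 mm later than my first picture measurement predicted. A closer picture put the brass plate about 2 mm nearer the spring end than the first had, so I went by the measured force instead.
- **Other objects:** The pick and carry kept clear of everything else, but I did not measure their positions again at the end.

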